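# Scale bar and shutter: photograph a puppet head

## Task

Photograph the puppet head with a scale beside it: push the yellow straightedge along the board until its long edge lies flush against the long face of the metal mount block that faces the robot, about centred on it. With it lying there, swing the sprung lever with the red post on the grey shutter box all the way to its stop and release it so that it springs back. Leave the straightedge flush and do not disturb the green tin, the amber jar or the red-labelled can.

Things in the scene. Friction and masses are not known exactly. Their poses are not given: they have to be found in the camera images.
- mount_block: aluminium block fixed on the dark grey photo board (3 mm thick), 60 mm (x) by 140 mm (y) by 28 mm high, with a white puppet head with brass eyes on its middle (head's top 75 mm above the block's underside). Origin: centre of its underside, on the board. Its x axis points roughly away from the robot; the face at x = -30 mm is the long face towards the robot
- block_face (a point): middle of the lower edge of the mount block's long face towards the robot; axes as the block's
- straightedge: loose yellow flat bar with black marks, 36 mm (x) by 200 mm (y) by 10 mm thick, about 0.25 kg (slides at under 5 N), with a black grip rib 12 mm (x) by 100 mm (y) along its middle, top 23 mm above the underside. Origin: centre of its underside. It lies flat between robot and block, 40 to 75 mm from the face, askew by up to 0.25 rad. Both long edges are alike
- release_box: grey shutter box fixed on the table, 110 mm (x) by 100 mm (y) by 50 mm high, left or right of the photo board. Origin: centre of its underside. A flat steel lever lies over its top, pivoted on a vertical axis at x = 35 mm, y = 0. Steel pins 7 mm high on the top mark the ends of its swing
- lever_hinge (a point): on the lever's vertical pivot axis, 54 mm above the table
- lever_post (a point): top of the upright red post (14 mm diameter, from 55 to 91 mm above the table) at the lever's end, on its axis, 75 mm from the pivot axis. It moves with the lever. The steel lever arm, 14 mm wide, rises to 61 mm above the table
- shutter_lever (a joint): lever angle, rad, counterclockwise from above: 0 at rest, 1.2 at the stop. At 0 the post stands at (-27, +42) mm in the box's x, y; at the stop at (-27, -42) mm; half way the lever points to the box's -x. A spring always pulls it back to 0: about 1 N on the post starts it, about 3 N holds it at the stop
- green_tin: bystander: low open round tin, green, 92 mm across, 34 mm high. Origin: centre of its underside
- glue_jar: bystander: amber jar with white cap, 52 mm across, 70 mm high. Origin: centre of its underside
- paint_can: bystander: small can with red label, 60 mm across, 90 mm high. Origin: centre of its underside
Things that resemble listed ones, but are neither listed nor needed, are in the scene too. Of the things like the straightedge, leave any that is turquoise; of the rest the larger one is meant. What is shaped like the mount_block but turquoise is not meant.

How it is judged:
On the way, in this order (a step that is already met when the one before it is completed fails the run):
1. the straightedge lies flush against the block's face (x of straightedge in the frame of block_face between -0.021 and -0.015 m and y of straightedge in the frame of block_face between -0.04 and 0.04 m and angle between the y axis of straightedge and the y axis of mount_block, either way round below 0.03 rad and angle between straightedge's own z axis and vertical below 0.05 rad and height (world z) of straightedge below 0.008 m), for 0.2 s.
2. with it flush, the lever is swung to its stop (all of step 1 and value of joint shutter_lever above 1.12 rad), for 0.1 s.
At the end, for the whole second after the job is handed in: The straightedge lies flat on the board at rest, its long edge within 3 mm of the block's face towards the robot and parallel to it within 0.03 rad, its middle within 40 mm of the face's middle; the lever has been to within 0.08 rad of its stop and is back within 0.06 rad of rest (all of step 1 and linear speed of straightedge below 0.01 m/s and value of joint shutter_lever below 0.06 rad); the robot touches nothing.
It fails at once if one of the bystanders (tin, jar, can) is moved more than 30 mm (distance of any of green_tin, glue_jar, paint_can from where it was at the start of the episode above 0.03 m).
It also fails if it takes over 48 s, if anything falls off the work surface, if the arm or the gripper's body presses on something with over 40 N, if the wrist force passes 120 N, or if a joint passes its speed limit or range.

## Robot

A 7-joint arm with a two-finger parallel gripper is mounted at the origin on the work surface. World frame = base frame: x ahead of the robot, y to its left, z up, the work surface at z = 0. Lengths are in m, angles in rad, forces in N, time in s.
With the tool pointing down it reaches from about 0.375 to 0.925 m from the base axis. Payload 3.1 kg.
Tool frame: the origin (TCP) lies between the finger pads; the fingertips stand 19 mm ahead of it and the grasp point (between the pads) is the TCP; z points along the fingers, y is the line along which they close (so a half turn about z gives the same grasp; the last joint's range is limited). The gripper opens to 85 mm and grips with 20 to 120 N. Pads are 22 mm wide; open, the fingers measure 114 mm over their backs; the gripper's body (76 mm by 85 mm) begins 54 mm behind the grasp point. The pads swing forward as they close: fully open they stand 13 mm farther back than shut.
Start: joints at [1.141, 0.383, 0.044, 1.598, -0.018, 1.161, -0.05], TCP at [0.212, -0.615, 0.25] pointing down, gripper open.
Joint ranges: [-2.61, 2.61], [-0.41, 2.15], [-1.48, 1.57], [0, 2.5], [-1.57, 4.71], [0.05, 1.97], [-2.85, 2.85]. Speed limits (rad/s): [2.79, 2.79, 3.14, 3.14, 3.14, 3.14, 3.14].

## Interface

Orientations are given as a unit quaternion [x, y, z, w].
In Python, from bench import move_ptp, movel, move_j, move_gripper, pause, inverse_kinematics, read_camera, camera_params, MotionError, sign_off, look_for, tip_of, read_time_s, read_qpos, read_joint_vel, read_effort, read_eef_pos, read_tcp_rot, read_ft_force, read_ft_torque, read_finger_gap, read_grasp_force gives the robot as it stands. Calls block until the motion is done:
- move_ptp(position, orientation): joint-space move of the TCP to a pose.
- movel(position, orientation=None, speed=0.15): straight line of the TCP; orientation=None keeps the orientation; speed is the mean speed in m/s.
- move_j(angles): joint-space move.
- move_gripper(opening, effort=None): finger opening in m; effort is the grip in N (None keeps the last); returns when the fingers have stopped.
- pause(seconds).
- inverse_kinematics(position, orientation): joint angles nearest the present ones, or None.
- read_camera(name): name is "scene" or "side" or "wrist"; returns the picture (400x640x3 uint8, red, green, blue); there is no depth.
- camera_params(name): a dict with "K" (3x3 intrinsics, pixels), "camera_from_world" (4x4, takes a point from world to camera coordinates). Camera axes: x right, y down, z forward; pixel columns grow to the right and rows downward; lengths in m; the calibration is good to about 2 mm. A picture is of the moment at which its call begins: read the wrist's pose just before it. camera_params takes no time and is no camera call; for the wrist camera it gives the pose at the moment of the call.
A pose or a line that the arm cannot do raises MotionError and nothing moves.
- sign_off(): hands the job in; it is judged then, once.
Trained networks look in the newest picture that a camera, given by its name, has taken for a name from the list of things; names that differ only in an ending like _2 or _b are one class to them, and where a whole thing is asked for, a point or a joint stands for the part that bears it (a point fixed in the world has none). Each returns a list of dicts, best first, with "confidence" (0 to 1); they miss things now and then, are a little off and sometimes report something else, mostly with a low value. They report only what shows in the picture. A call takes as long as a camera call. They do not tell look-alikes from the thing itself.
- look_for(camera, name): "at" ([column, row] in pixels, amid what is visible of it).
- tip_of(camera, name): "at" ([column, row] in pixels: a listed point, or the origin of a listed thing).
Readings, each from a call of its own:
- read_time_s(): time.
- read_qpos(): joint angles.
- read_joint_vel(): joint speeds.
- read_effort(): joint torques, N m.
- read_eef_pos(): TCP position.
- read_tcp_rot(): TCP orientation.
- read_ft_force(): force on the tool from outside, world axes, zero at the start.
- read_ft_torque(): the same for the moment, N m.
- read_finger_gap(): finger opening in m.
- read_grasp_force(): force on a finger pad.
Only numpy, scipy, OpenCV 4.12 (cv2) and the standard library are available. Lean on these libraries where they do the work, as an engineer would, in place of code of your own. Each camera call takes 0.05 s, during which the arm holds its last target. There are 200 camera calls.

## Working session

There is one attempt and no reset: what is moved stays moved. The work goes in short steps, each a Python script; the robot and the scene stay as the last script left them, time stands still between calls to the robot, and variables do not carry over. Pictures are saved under pics/ and viewed, at most 10 in all, crops included, and the job is handed in when it is done.

```bash
mkdir -p pics
cat > h.py <<'E'
import numpy as np, cv2
from bench import *
def snap(c,f=None):
    im=read_camera(c)
    if f: cv2.imwrite('pics/'+f,im[:,:,::-1])
    return im
def ray(c,px,P=None):
    P=P or camera_params(c); K=np.array(P['K']);T=np.array(P['camera_from_world'])
    R=T[:3,:3];t=T[:3,3]
    d=R.T@np.linalg.solve(K,[px[0],px[1],1.]); return -R.T@t,d
def onz(c,px,z,P=None):
    o,d=ray(c,px,P); return o+d*(z-o[2])/d[2]
def proj(c,p,P=None):
    P=P or camera_params(c); K=np.array(P['K']);T=np.array(P['camera_from_world'])
    q=K@(T@np.append(p,1))[:3]; return q[:2]/q[2]
def tri(obs):
    A=np.zeros((3,3));b=np.zeros(3)
    for o,d in obs:
        d=d/np.linalg.norm(d);M=np.eye(3)-np.outer(d,d);A+=M;b+=M@o
    return np.linalg.solve(A,b)
E
python3 - <<'E'
from h import *
np.set_printoptions(precision=3,suppress=True)
a=snap('scene','scene.png');b=snap('side','side.png');
print(read_time_s(),read_tcp_rot())
for n in ['straightedge','mount_block','block_face','release_box','lever_hinge','lever_post','green_tin','glue_jar','paint_can']:
    for c in ['scene','side']:
        for r in tip_of(c,n)[:4]: print(n,c,np.round(r['at'],1),round(r['confidence'],2),onz(c,r['at'],{'lever_post':.091,'lever_hinge':.054,'mount_block':.003,'block_face':.003,'straightedge':.003}.get(n,0)))
E
```

```text
0.1 [ 0.986  0.165 -0.    -0.001]
straightedge scene [337.9 217.2] 0.89 [0.552 0.044 0.003]
straightedge scene [247.4 265.4] 0.69 [ 0.434 -0.27   0.003]
straightedge scene [401.5 123.9] 0.67 [0.496 0.515 0.003]
straightedge scene [322.6 139.3] 0.62 [0.307 0.269 0.003]
straightedge side [223.3 310.4] 0.87 [0.49  0.519 0.003]
straightedge side [308.4 211.7] 0.77 [0.56  0.031 0.003]
straightedge side [324.2 292.1] 0.59 [0.294 0.273 0.003]
mount_block scene [359.7 235.5] 0.69 [0.648 0.035 0.003]
mount_block side [393.8 215.1] 0.6 [ 0.309 -0.153  0.003]
mount_block side [370.2 171. ] 0.28 [ 0.515 -0.301  0.003]
block_face scene [229.4 216. ] 0.83 [ 0.265 -0.18   0.003]
block_face scene [347.8 232.7] 0.72 [0.612 0.019 0.003]
block_face side [293.8 206. ] 0.97 [0.62  0.042 0.003]
block_face side [403.8 219. ] 0.63 [ 0.27  -0.159  0.003]
block_face side [289.2 204.4] 0.23 [0.639 0.046 0.003]
release_box scene [253.8 290.4] 0.96 [ 0.504 -0.316  0.   ]
release_box side [369.1 169.4] 0.87 [ 0.526 -0.31   0.   ]
release_box side [294.8 208.8] 0.73 [0.61  0.049 0.   ]
release_box side [307. 212.] 0.25 [0.564 0.033 0.   ]
lever_hinge scene [265.6 291.6] 0.77 [ 0.552 -0.307  0.054]
lever_hinge scene [387.5 169.4] 0.34 [0.587 0.275 0.054]
lever_hinge side [367.2 156.9] 0.56 [ 0.542 -0.312  0.054]
lever_post scene [248.1 268.3] 0.75 [ 0.476 -0.293  0.091]
lever_post side [377.9 158.6] 0.52 [ 0.481 -0.291  0.091]
green_tin scene [386.9 168.1] 0.57 [0.567 0.313 0.   ]
green_tin side [257.5 256.2] 0.63 [0.559 0.298 0.   ]
glue_jar scene [426.8 162.8] 0.81 [0.666 0.422 0.   ]
glue_jar side [206.9 263.6] 0.74 [0.666 0.426 0.   ]
paint_can scene [270.6 352.1] 0.82 [ 0.666 -0.419  0.   ]
paint_can side [361.  145.1] 0.53 [ 0.643 -0.418  0.   ]
```

View pics/scene.png

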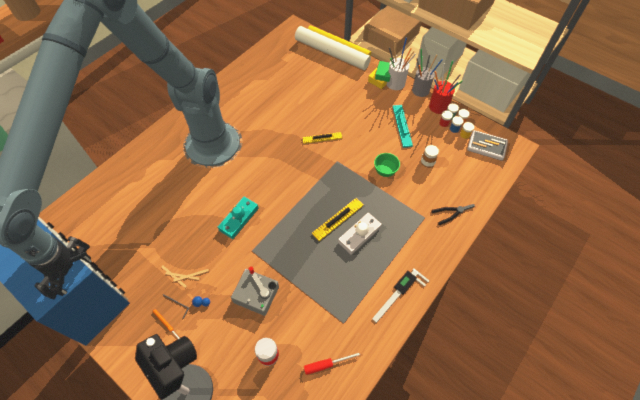

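View pics/side.png

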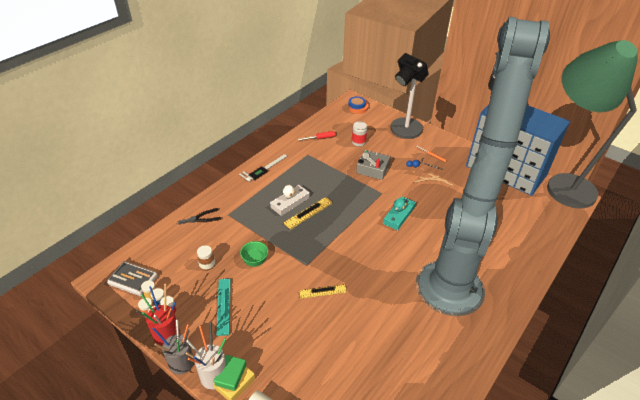

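The large yellow bar on the board is at scene (338,219) and side (308,212). Three things could be taken for it or the block:
- Small yellow bar: scene (322,138).
- Turquoise bar: scene (402,125).
- Turquoise block: scene (238,217).

I choose the bar at (338,219) and the aluminium block at (360,233). The box with the lever is at (255,290). Before moving, I'll check where the tripod stands.

Run:
```python
from h import *
np.set_printoptions(precision=3,suppress=True)
print(onz('side',(407,128),0), onz('scene',(190,388),0))
p=onz('side',(407,128),0);
for z in(.2,.25,.3,.35): print(z,proj('side',[p[0],p[1],z]),proj('scene',[p[0],p[1],z]))
q=[1.,0,0,0]
q0=read_tcp_rot()
print(inverse_kinematics([.42,.03,.36],q))
movel([.20,-.40,.40],q0,speed=.25)   # draw in, clear of the tripod
move_ptp([.46,.02,.36],q)
np.save('P1.npy',camera_params('wrist'),allow_pickle=True); P=camera_params('wrist')
snap('wrist','w1.png')
print(read_time_s(),np.linalg.inv(P['camera_from_world'])[:3])
for n in ['straightedge','mount_block','block_face']:
    for r in tip_of('wrist',n)[:3]: print(n,np.round(r['at'],1),round(r['confidence'],2),onz('wrist',r['at'],.003,P))
```

```text
[ 0.557 -0.649  0.   ] [ 0.557 -0.629  0.   ]
0.2 [413.393  88.416] [162.386 383.138]
0.25 [415.127  77.684] [155.637 379.777]
0.3 [416.92   66.584] [148.282 376.114]
0.35 [418.775  55.097] [140.238 372.109]
[ 0.635 -0.151 -0.712  1.933 -0.102  1.324 -1.618]
4.05 [[-0.002 -0.948 -0.317  0.541]
 [-1.     0.002  0.001  0.018]
 [-0.001  0.317 -0.948  0.484]]
straightedge [169.3 246.5] 0.74 [0.301 0.269 0.003]
mount_block [436.5 246. ] 0.82 [ 0.301 -0.171  0.003]
mount_block [308.4   6.9] 0.65 [0.647 0.035 0.003]
mount_block [305.1  32.7] 0.35 [0.617 0.04  0.003]
block_face [302.5  33.6] 0.65 [0.616 0.043 0.003]
```

View pics/w1.png

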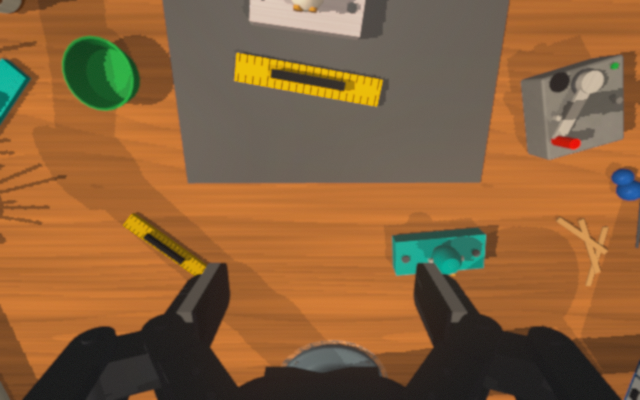

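The wrist picture shows the big bar at (308,79), askew to the block, whose near lower edge runs from (249,22) to (361,37). The small bar is at (165,243), the turquoise block at (440,250), and the red post at (566,142). I'll take a second view farther ahead, and fit the bar and block edges there.

```bash
cat >> h.py <<'E'
def bar(im,P,z=.013,near=(.56,.03)):
    hsv=cv2.cvtColor(im,cv2.COLOR_RGB2HSV)
    m=cv2.inRange(hsv,(22,140,110),(34,255,255)); m=cv2.morphologyEx(m,cv2.MORPH_CLOSE,np.ones((15,15)))
    best=None
    for c in cv2.findContours(m,cv2.RETR_EXTERNAL,cv2.CHAIN_APPROX_NONE)[0]:
        if cv2.contourArea(c)<800: continue
        w=np.array([onz('wrist',p,z,P)[:2] for p in c[:,0]+0.0],np.float32)
        r=cv2.minAreaRect(w*1000); ctr=np.array(r[0])/1000
        d=np.linalg.norm(ctr-near)
        if best is None or d<best[0]:
            bx=cv2.boxPoints(r)/1000; e=[bx[1]-bx[0],bx[2]-bx[1]]; L=max(e,key=np.linalg.norm)
            if L[1]<0:L=-L
            best=(d,ctr,np.arctan2(-L[0],L[1]),r[1])
    return best[1:]   # centre, yaw of y axis relative to world y, size mm
E
python3 - <<'E'
from h import *
np.set_printoptions(precision=4,suppress=True)
P1=np.load('P1.npy',allow_pickle=True).item()
im1=cv2.imread('pics/w1.png')[:,:,::-1].copy()
print('bar v1',bar(im1,P1))
rays={}
def look(i):
    P=camera_params('wrist'); im=snap('wrist',f'w{i}.png'); print(i,'bar',bar(im,P))
    for n in ['straightedge','mount_block','block_face','release_box','lever_hinge','lever_post']:
        for r in tip_of('wrist',n)[:2]:
            print(n,np.round(r['at'],1),round(r['confidence'],2),onz('wrist',r['at'],{'lever_post':.091,'lever_hinge':.054,'release_box':0}.get(n,.003),P))
    np.save(f'P{i}.npy',P,allow_pickle=True)
move_ptp([.52,-.08,.36],[1,0,0,0]); look(2)
movel([.58,-.02,.36],speed=.3); look(3)
print(read_time_s())
E
```

```text
bar v1 (array([0.5576, 0.0357]), np.float32(-0.1723239), (200.6133575439453, 36.47249984741211))
2 bar (array([0.5576, 0.0364]), np.float32(-0.17237195), (200.10484313964844, 36.72426223754883))
straightedge [114.1 276.2] 0.75 [0.3048 0.2727 0.003 ]
straightedge [240.3 125.7] 0.66 [0.5553 0.0369 0.003 ]
mount_block [373.1 278.1] 0.85 [ 0.3007 -0.1686  0.003 ]
mount_block [235.3  57.5] 0.82 [0.6464 0.0362 0.003 ]
block_face [232.4  81.9] 0.6 [0.6152 0.043  0.003 ]
block_face [373.7 291.5] 0.57 [ 0.2741 -0.1709  0.003 ]
release_box [480.2 149.7] 0.67 [ 0.519  -0.3187  0.    ]
lever_hinge [499.  128.9] 0.57 [ 0.5553 -0.3126  0.054 ]
lever_post [483.5 191.7] 0.56 [ 0.4812 -0.2866  0.091 ]
3 bar (array([0.5579, 0.0353]), np.float32(-0.17347433), (200.01754760742188, 37.045711517333984))
straightedge [287.1 164.9] 0.76 [0.557  0.0338 0.003 ]
straightedge [157.  306.3] 0.64 [0.3024 0.2707 0.003 ]
mount_block [405.3 303. ] 0.87 [ 0.3115 -0.1663  0.003 ]
mount_block [284.5 100.9] 0.6 [0.6496 0.0347 0.003 ]
block_face [405.8 320.7] 0.93 [ 0.2741 -0.1704  0.003 ]
block_face [281.6 125.7] 0.86 [0.615 0.04  0.003]
release_box [515.1 188.1] 0.82 [ 0.5211 -0.3199  0.    ]
release_box [105.9 159.5] 0.59 [0.5635 0.3086 0.    ]
lever_hinge [537.8 177.1] 0.66 [ 0.5526 -0.3142  0.054 ]
lever_post [524.5 238.1] 0.64 [ 0.4783 -0.2892  0.091 ]
5.875
```

View pics/w2.png

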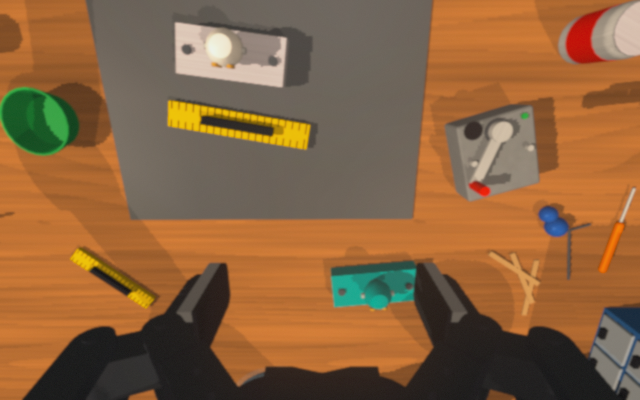

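w2 shows the bar at (240,125), the block at (231,52) with its near lower edge from about (175,73) to (285,87), and the lever pivot at (500,130) with the red post at (481,189). Next I'll fit the block face and the lever geometry.

Run:
```python
from h import *
np.set_printoptions(precision=4,suppress=True)
for i,(u0,u1,v0,v1) in {2:(182,278,45,105),3:(232,330,90,150)}.items():
    P=np.load(f'P{i}.npy',allow_pickle=True).item()
    im=cv2.imread(f'pics/w{i}.png'); hsv=cv2.cvtColor(im,cv2.COLOR_BGR2HSV)
    m=((hsv[...,1]<70)&(hsv[...,2]>135)).astype(np.uint8)
    n,l,st,c=cv2.connectedComponentsWithStats(m)
    k=max(range(1,n),key=lambda k:st[k,4] if abs(c[k][0]-(u0+u1)/2)<40 and abs(c[k][1]-(v0+v1)/2)<60 else 0)
    x,y,w,h,a=st[k]; print(i,'comp',st[k])
    cols=range(x+6,x+w-6); rows=[np.where(l[:,u]==k)[0].max()+.5 for u in cols]
    W=np.array([onz('wrist',(u,v),.003,P)[:2] for u,v in zip(cols,rows)])
    p=np.polyfit(W[:,1],W[:,0],1)
    for _ in range(4):
        r=W[:,0]-np.polyval(p,W[:,1]); g=abs(r)<.0015; p=np.polyfit(W[g,1],W[g,0],1)
    # left/right end of the lower edge
    print('x at y=.04',np.polyval(p,.04),'yaw',-np.arctan(p[0]),g.mean(),'y range',W[:,1].min(),W[:,1].max())
P2,P3=[np.load(f'P{i}.npy',allow_pickle=True).item() for i in(2,3)]
for n,o in {'hinge':[(499,128.9),(537.8,177.1),(265.6,291.6),(367.2,156.9)],'post':[(483.5,191.7),(524.5,238.1),(248.1,268.3),(377.9,158.6)],
 'bar':[(240.3,125.7),(287.1,164.9),(337.9,217.2),(308.4,211.7)],'face':[(232.4,81.9),(281.6,125.7),(347.8,232.7),(293.8,206)]}.items():
    R=[ray('wrist',o[0],P2),ray('wrist',o[1],P3),ray('scene',o[2]),ray('side',o[3])]
    print(n,tri(R), tri(R[:2]+R[3:]))
```

```text
2 comp [ 174   22  113   66 5356]
x at y=.04 0.6156792308667962 yaw -0.12847529078648037 1.0 y range -0.023218157134017377 0.11485476637050587
3 comp [ 229   73  109   61 4788]
x at y=.04 0.6125095367518314 yaw -0.12838930552114464 1.0 y range -0.03204995581816464 0.10745167187867997
hinge [ 0.5508 -0.3122  0.0532] [ 0.5509 -0.322   0.042 ]
post [ 0.4786 -0.2904  0.09  ] [ 0.48   -0.2873  0.0928]
bar [0.5561 0.036  0.0112] [0.5568 0.0344 0.0076]
face [ 0.6153  0.0368 -0.0019] [0.6162 0.042  0.0052]
```

Block yaw is about -0.128 with the face middle near (0.615, 0.040). The bar is at (0.5577, 0.036) with yaw -0.173, so about 38 mm remains to close. I'll go down behind the bar with a guard on the force.

```bash
cat >> h.py <<'E'
psi=-.1285; X=np.array([np.cos(psi),np.sin(psi),0]); Y=np.array([-np.sin(psi),np.cos(psi),0])
Q=[np.cos(psi/2),np.sin(psi/2),0,0]
E
python3 - <<'E'
from h import *
np.set_printoptions(precision=4,suppress=True)
F=np.array([.6145,.0405,0]); B=np.array([.5577,.036,0])
s=B-.056*X+.004*Y
move_ptp(s+[0,0,.12],Q)
movel(s+[0,0,.034],speed=.15); f0=np.array(read_ft_force()); print(f0,read_finger_gap(),read_time_s())
z=.034
while z>.008:
    z-=.002; movel(s+[0,0,z],speed=.05); f=np.array(read_ft_force())-f0
    if f[2]>3: break
print('touch',z,f,read_eef_pos(),read_time_s())
snap('wrist','w4.png')
E
```

```text
[0.6164 0.5291 0.5049] 0.08549502492042825 7.6167
touch 0.007999999999999986 [-3.3791 -1.8386  7.9702] [0.503  0.0472 0.0089] 10.8667
```

View pics/w4.png

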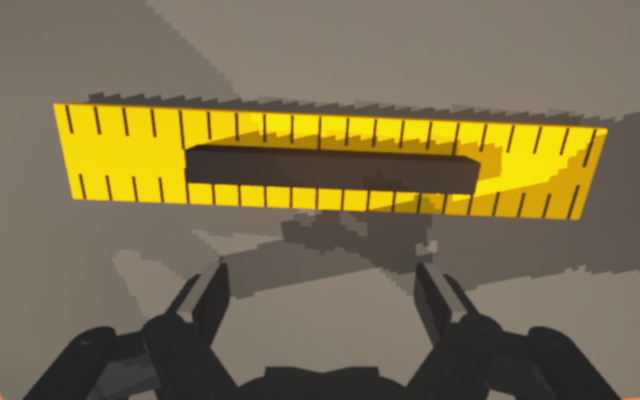

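The tips touched the board at TCP z ≈ 0.009, and the bar is ahead, centred on the fingers. I'll raise 4 mm and push.

Run:
```python
from h import *
np.set_printoptions(precision=4,suppress=True)
s=np.array([.5577,.036,0])-.056*X+.004*Y+[0,0,.0125]
movel(s,speed=.05); pause(.1); f0=np.array(read_ft_force())
movel(s+.050*X,speed=.06); print(read_time_s(),np.array(read_ft_force())-f0)
d=.050
while d<.078:
    d+=.0015; movel(s+d*X,speed=.05); f=np.array(read_ft_force())-f0
    a=-f@X; print(round(d,4),round(a,1),np.round(f,1))
    if a>14: break
print((np.array(read_eef_pos())-s)@X,read_time_s())
snap('wrist','w5.png')
```

```text
12.25 [-0.5907 -0.4514 -0.3708]
0.0515 0.5 [-0.4  0.9 -1.2]
0.053 1.7 [-1.6  0.7  0.4]
0.0545 2.4 [-2.2  1.3 -1.1]
0.056 1.4 [-1.4  0.6 -0.4]
0.0575 2.1 [-2.   0.4 -0.2]
0.059 1.3 [-1.3  0.2 -0.4]
0.0605 1.6 [-1.5  0.3 -0.5]
0.062 0.9 [-0.9 -0.1 -0.8]
0.0635 1.0 [-0.9  0.6 -0.7]
0.065 0.8 [-0.7  0.8 -0.4]
0.0665 1.5 [-1.4  0.6 -1.4]
0.068 2.2 [-2.1  0.9  0. ]
0.0695 5.9 [-5.9  0.7  3. ]
0.071 7.0 [-6.9  1.5  4.2]
0.0725 10.2 [-10.1   1.6   6.2]
0.074 13.1 [-12.9   2.1   7.5]
0.0755 14.8 [-14.7   1.8  10.3]
0.06817527445037326 16.5
```

View pics/w5.png

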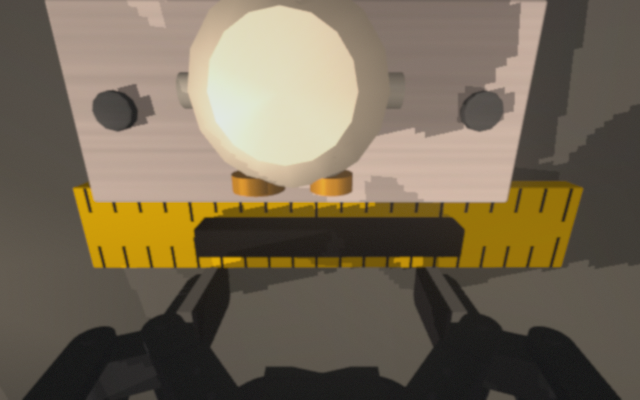

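The bar lies flush along the block and is centred to about 10 mm (bar middle column 328, block about 305). I'll back off, check it from above, and test IK for the lever arc.

```bash
cat >> h.py <<'E'
H=np.array([.551,-.313]); TH0=np.arctan2(.0238,-.0715)
def pose(th,gap=.0215,z=.087):
    r=np.array([np.cos(th),np.sin(th)]); t=np.array([-r[1],r[0]]); p=H+.075*r-gap*t; y=th-np.pi
    return [p[0],p[1],z],[np.cos(y/2),np.sin(y/2),0,0]
E
python3 - <<'E'
from h import *
np.set_printoptions(precision=3,suppress=True)
p=np.array(read_eef_pos()); movel(p-.025*X,speed=.08); movel(p-.045*X+[0,0,.16],speed=.2)
P=camera_params('wrist'); im=snap('wrist','w6.png'); b=bar(im,P,near=(.6,.03)); print('bar',b)
m=cv2.cvtColor(im,cv2.COLOR_RGB2HSV); print(read_time_s())
move_gripper(0.0,20)
a=pose(TH0,gap=.04,z=.16); move_ptp(*a); print(read_time_s(),read_finger_gap())
P=camera_params('wrist'); snap('wrist','w7.png')
for n,z in [('lever_hinge',.054),('lever_post',.091)]:
    for r in tip_of('wrist',n)[:2]: print(n,np.round(r['at']),round(r['confidence'],2),onz('wrist',r['at'],z,P))
for k in np.linspace(0,1.35,5): print(k,np.array(inverse_kinematics(*pose(TH0+k))))
E
```

```text
bar (array([0.598, 0.032]), np.float32(-0.12843524), (199.59640502929688, 35.7366943359375))
18.1167
20.025 -0.00022226641875452516
lever_hinge [382. 102.] 0.58 [ 0.552 -0.312  0.054]
lever_post [384. 224.] 0.78 [ 0.481 -0.288  0.091]
0.0 [ 0.972  0.501 -0.648  1.92   0.396  0.85  -1.776]
0.3375 [ 1.057  0.521 -0.698  1.912  0.434  0.864 -1.419]
0.675 [ 1.128  0.557 -0.745  1.881  0.48   0.89  -1.069]
1.0125000000000002 [ 1.186  0.612 -0.798  1.831  0.539  0.93  -0.735]
1.35 [ 1.223  0.678 -0.853  1.768  0.605  0.98  -0.415]
```

View pics/w6.png

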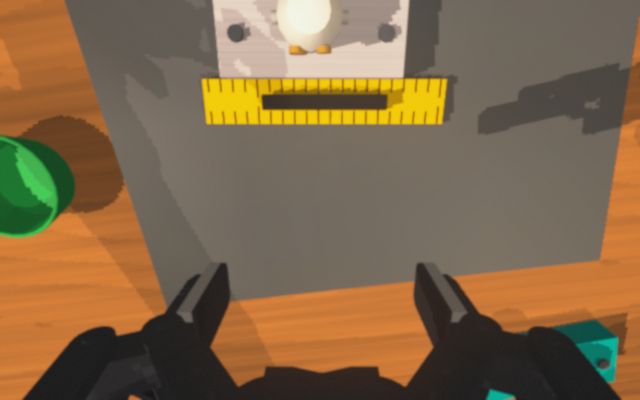

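View pics/w7.png

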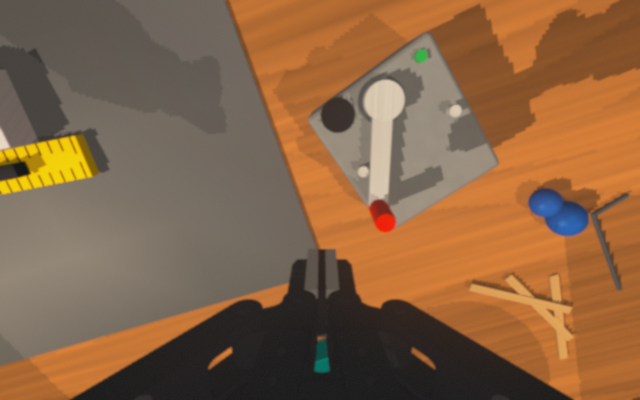

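w6 shows the bar flush: its far edge meets the block's face, and its yaw of -0.1284 matches the block. w7 shows the post top at (384,222), just to the right of the closed fingers at (322,270), with the lever at rest. Now I'll swing it.

Run:
```python
from h import *
np.set_printoptions(precision=3,suppress=True)
movel(*pose(TH0,gap=.036),speed=.15); f0=np.array(read_ft_force())
def fr(k):
    th=TH0+k; f=np.array(read_ft_force())-f0; return -f[:2]@[-np.sin(th),np.cos(th)]
ks=list(np.arange(0,1.11,.12))+list(np.arange(1.12,1.5,.03))
for k in ks:
    movel(*pose(TH0+k),speed=.1); a=fr(k); print(round(k,2),round(a,1),end='; ')
    if a>12: break
pause(.3)
e=np.array(read_eef_pos()); print('\neef',e,fr(k),read_time_s())
snap('scene','s8.png'); print([ (np.round(r['at'],1),onz('scene',r['at'],.091)) for r in tip_of('scene','lever_post')[:1]], 'expected at stop',[*(H+.075*np.array([np.cos(TH0+1.2),np.sin(TH0+1.2)]))])
```

```text
0.0 0.2; 0.12 0.7; 0.24 1.8; 0.36 1.5; 0.48 1.6; 0.6 1.5; 0.72 2.5; 0.84 1.9; 0.96 2.5; 1.08 3.0; 1.12 2.8; 1.15 3.6; 1.18 3.2; 1.21 3.2; 1.24 3.2; 1.27 7.3; 1.3 10.2; 1.33 13.4; 
eef [ 0.489 -0.362  0.087] 14.662817654474551 25.8
[(array([235.6, 293.3]), array([ 0.5  , -0.371,  0.091]))] expected at stop [np.float64(0.5031367724175331), np.float64(-0.37074176517382346)]
```

The force stayed at about 3 N, then rose sharply to 14 N, and the post was seen at the stop position. I'll follow it back along the arc, then lift away and verify.

Run:
```python
from h import *
np.set_printoptions(precision=3,suppress=True)
for k in [1.2,1.0,.8,.6,.4,.2,0.]: movel(*pose(TH0+k),speed=.12)
movel(*pose(TH0,gap=.045),speed=.12); movel(*pose(TH0,gap=.045,z=.2),speed=.2)
P=camera_params('wrist'); snap('wrist'); 
for r in tip_of('wrist','lever_post')[:1]: print('post',onz('wrist',r['at'],.091,P))
move_ptp([.50,-.08,.34],[1,0,0,0])
P=camera_params('wrist'); im=snap('wrist','w9.png'); print('bar',bar(im,P,near=(.6,.03)))
for n,z in [('lever_hinge',.054),('lever_post',.091)]:
    for r in tip_of('wrist',n)[:2]: print(n,np.round(r['at']),round(r['confidence'],2),onz('wrist',r['at'],z,P))
print(read_time_s())
```

```text
post [ 0.48  -0.288  0.091]
bar (array([0.598, 0.031]), np.float32(-0.12685797), (200.24693298339844, 36.213478088378906))
lever_hinge [509. 113.] 0.8 [ 0.554 -0.312  0.054]
lever_post [495. 179.] 0.56 [ 0.481 -0.289  0.091]
30.4667
```

View pics/w9.png

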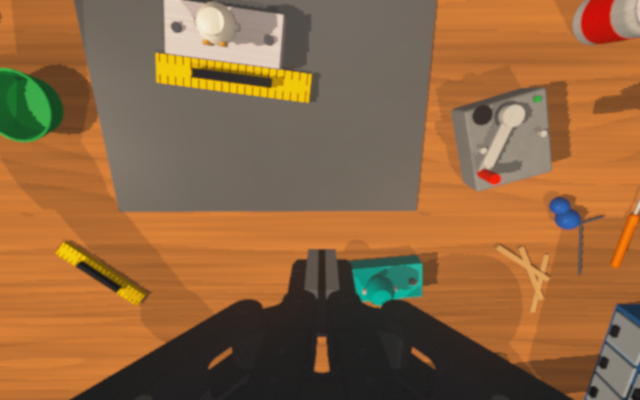

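The bar lies flush at (233,78), the lever is back at rest with the post at (489,177), and the robot is clear of everything.

```bash
python3 -c "
from bench import *
print(sign_off(),read_time_s())"
```

```text
the job is handed in; nothing more can be done
the job is handed in; nothing more can be done
```

The job is handed in at about 30 s of the allowed 48 s: the straightedge lies flush against the block, about 10 mm off centre, the lever went to its stop and sprang back to rest, and the robot never went near the tin, jar or can; the sign-off call returned no verdict.

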